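# Open the bench waste bin by the hidden catch in its rim

### The arm

A 6-joint arm with a two-finger parallel gripper is mounted at the origin on the work surface. World frame = base frame: x ahead of the robot, y to its left, z up, the work surface at z = 0. Lengths are in m, angles in rad, forces in N, time in s.
With the tool pointing down it reaches from about 0.3 to 0.775 m from the base axis. Payload 14.6 kg.
Tool frame: the origin (TCP) lies at the very end of the fingers, on their centre line; the grasp point (between the pads) lies 19 mm behind it; z points along the fingers, y is the line along which they close (so a half turn about z gives the same grasp; the last joint's range is limited). The gripper opens to 94 mm and grips with 3 to 60 N. Pads are 16 mm wide; open, the fingers measure 119 mm over their backs; the gripper's body (75 mm by 177 mm) begins 78 mm behind the grasp point.
Start: joints at [-1.284, 0.3, 1.521, -0, 1.321, -0.067], TCP at [0.191, -0.516, 0.205] pointing down, gripper open.
Joint ranges: [-3.03, 3.03], [-0.79, 2.21], [0.23, 2.52], [-1.04, 4.18], [0, 3.07], [-2.55, 2.55]. Speed limits (rad/s): [2.22, 2.22, 2.57, 3.14, 3.14, 3.14].

### API

Orientations are given as [roll, pitch, yaw] about the fixed x, y, z axes, in that order (R = Rz(yaw) Ry(pitch) Rx(roll)).
In Python, from station import * gives the robot as it stands.
- The arm moves only by the tool jog_arm, never from a script. Its argument "rows" is a list of rows, each a list of 3 entries, a list of its own where there are three numbers: the shift along the tool's x, y, z in m, then the turn about the tool's z in degrees, then the finger opening in m, from 0 to 0.094. A call has 1 to 12 rows; each row shifts and turns the commanded pose from where the row before left it, along the tool's axes as they then stand; what a row does not reach is not made up. A row lasts 1/12 s, in which the tool goes at most 41.7 mm and 7.16 degrees, less where a joint would pass 70% of its speed; a pose out of reach is approached as far as the arm can. A call is refused whole if a number of a shift passes 0.0417 or a number of a turn 7.16, either way. A call with a gripper value outside its range is refused whole. The fingers move at their own pace and stop on an object; "squeeze" is the grip in N (left out, the last holds). Time passes only in rows, so rows that do not move let the fingers close. It gives the time, the measured TCP pose, the force, the opening and the grip force at its end, in the units of the state.
- get_obs(): the state, without advancing time (a new reading comes with each control period).
- camera(name): name is "side" or "top"; returns a dict with "image" (400x640x3 uint8, red, green, blue), "range_z" (400x640 float32, m along the optical axis (not along the pixel's ray), 0 where there is no reading), "K" (3x3 intrinsics, pixels), "world_from_camera" (4x4, takes a point from camera to world coordinates). Camera axes: x right, y up, looking along -z (the intrinsics and any distortion apply to the point x, -y, -z); pixel columns grow to the right and rows downward; lengths in m; the calibration is good to about 2 mm. A picture is of the moment at which its call begins.
- hand_in(): hands the job in; it is judged then, once.
Trained networks look in a picture, given as the dict that the camera call returned (one of the last four; its "shot" number tells which), for a name from the list of things; names that differ only in an ending like _2 or _b are one class to them, and where a whole thing is asked for, a point or a joint stands for the part that bears it (a point fixed in the world has none). Each returns a list of dicts, best first, with "p" (0 to 1); they miss things now and then, are a little off and sometimes report something else, mostly with a low value. They report only what shows in the picture. A call takes as long as a camera call.
- search_frame(label, picture): "at" ([column, row] as shares, 0 to 1, of the picture: columns of its width, rows of its height, amid what is visible of it).
- spot_point(label, picture): "at" ([column, row] as shares, 0 to 1, of the picture: columns of its width, rows of its height: a listed point, or the origin of a listed thing).
The state is a dict: "time_s": time; "qpos": joint angles; "joint_vel": joint speeds; "tau": joint torques, N m; "ee_pos": TCP position; "eef_rot": TCP orientation; "force": force on the tool from outside, world axes, zero at the start; "moment": the same for the moment, N m; "grip_width": finger opening in m; "grip_force": force on a finger pad.
Only numpy, scipy, OpenCV 4.12 (cv2) and the standard library are available. Lean on these libraries where they do the work, as an engineer would, in place of code of your own. Each camera call takes 0.05 s, during which the arm holds its last target. There are 200 camera calls.

### The job

Open the round waste bin on the lab bench. Slide a fingertip lightly along the top of its grey rim, over the side nearest you, until you find the finger groove, then press down the catch inside the groove so that the lid springs open, and take the hand away. Do not grasp or lift anything, and leave the jars, bottle, beaker and spatula where they stand.

Things in the scene. Friction and masses are not known exactly. Their poses are not given: they have to be found in the camera images.
- bin: round metal bench waste bin, fixed to the bench, 190 mm across and 190 mm high over all. Origin: centre of its underside; z up. Its flat level top is a ring of grey plastic, the rim: outer radius 95 mm, inner 60 mm. Inside the ring lies the round steel lid (radius 58 mm, its top 2 mm below the rim's). The ring fits any way round, so where its groove lies differs each time and is not given.
- rim_centre (a point): point on the bin's axis at the height of the rim's top, 190 mm above the bench. The groove's middle lies anywhere within 80 degrees either side of the point of the rim towards -x (towards the robot's side of the bench). Rubbing does not turn the ring.
- rim_front (a point): point on the rim's top at 90 mm radius, towards -x from the axis: the middle of the stretch to search, not the groove. The groove is a gap in the ring, grey like it, 58 mm long along the rim at this radius, from radius 64 mm out through the outer edge: room for two shut fingers pointing down. It holds a rocker catch and nothing else. The lid's hinge is on the opposite side of the ring.
- catch (a joint): grey rocker catch in the groove, 51 mm long along the rim. It slopes up outwards; its outer edge (radius 93 mm) is 9 mm below the rim's top at rest. 0 = at rest; grows (rad) as that edge is pressed down: yields from about 1 N, frees the lid at about 0.2 (6 mm down, 2 to 4 N), stop at 0.36 (10 mm, 5 to 8 N). Springs back. Press straight down with the fingertip reaching over the outer edge, e.g. centred at 90 mm radius.
- lid (a joint): the steel lid's hinge angle in rad: 0 = shut and latched, 1.35 = fully open against its stop. A spring swings it up in about 2 s once the catch frees it, unless the hand is in its way; it then goes on when the hand is taken away.
- jar_red_a: white sample jar with red lid, 62 mm across, 75 mm high; bystander; origin at the centre of its underside
- jar_red_b: second white sample jar with red lid, same size; bystander; origin at the centre of its underside
- jar_blue: white sample jar with blue lid, same size; bystander; origin at the centre of its underside
- amber_bottle: amber glass bottle with black cap, 50 mm across, 115 mm high; bystander; origin at the centre of its underside
- beaker: empty glass beaker, 68 mm across, 90 mm high; bystander; origin at the centre of its underside
- spatula: spatula 200 mm long lying on the bench; bystander; origin on the bench under its middle

How it is judged:
On the way, in this order (a step that is already met when the one before it is completed fails the run):
1. a fingertip is on the plain rim, the lid still shut and the catch not pressed (contact force between the fingers and bin above 0.3 N and value of joint catch below 0.02 rad and value of joint lid below 0.05 rad), for 0.2 s.
2. a fingertip presses the catch in the groove down (value of joint catch above 0.15 rad and contact force between the fingers and bin above 0.5 N), for 0.05 s.
At the end, for the whole second after the job is handed in: the lid stands open by more than 1.1 rad, the catch has sprung back (below 0.05 rad), and no jar, bottle, beaker or spatula is more than 20 mm from where it stood (value of joint lid above 1.1 rad and value of joint catch below 0.05 rad and distance of each of jar_red_a, jar_red_b, jar_blue, amber_bottle, beaker, spatula from where it was at the start of the episode below 0.02 m); the robot touches nothing.
It fails at once if the bin is pushed with more than 45 N (contact force between any of the arm, the fingers and bin above 45 N).
It fails at once if a jar, the bottle, the beaker or the spatula is moved or lifted by more than 20 mm (distance of any of jar_red_a, jar_red_b, jar_blue, amber_bottle, beaker, spatula from where it was at the start of the episode above 0.02 m).
It also fails if it takes over 72 s, if anything falls off the work surface, if the arm or the gripper's body presses on something with over 40 N, if the wrist force passes 120 N, or if a joint passes its speed limit or range.

## Working session

There is one attempt and no reset: what is moved stays moved. The work goes in short steps, Python scripts to look and compute and a tool call to move; the robot and the scene stay as the last step left them, time stands still between calls to the robot, and variables do not carry over. Pictures are saved under pics/ and viewed, at most 10 in all, crops included, and the job is handed in when it is done.

Besides the shell and the picture viewer there is one more tool, called in YAML: its name, and indented under it one key for each argument. jog_arm: Moves the arm, as the interface text tells. Its arguments: {"type":"object","properties":{"rows":{"type":"array","items":{"type":"array"}},"squeeze":{"type":"number"}},"required":["rows"]}

```bash
mkdir -p pics
cat > h.py <<'E'
from station import *
import numpy as np, cv2
def pts(c):
    K=c["K"];z=c["range_z"];v,u=np.mgrid[0:z.shape[0],0:z.shape[1]]
    x=(u-K[0,2])/K[0,0]*z;y=(v-K[1,2])/K[1,1]*z
    P=np.stack([x,-y,-z,np.ones_like(z)],-1)@c["world_from_camera"].T
    return P[...,:3]
def save(n,im): cv2.imwrite("pics/"+n+".png",im[...,::-1])
E
python3 - <<'E'
from h import *
o=get_obs();print(o)
for n in("side","top"):
    c=camera(n);save(n+"0",c["image"]);P=pts(c)
    print(n,c["world_from_camera"].round(3).tolist(),c["K"].tolist())
    for l in("rim_centre","rim_front","catch"):
        for d in spot_point(l,c)[:2] if l!="catch" else search_frame(l,c)[:2]:
            u,v=int(d["at"][0]*640),int(d["at"][1]*400);print(l,d["p"],u,v,P[v,u].round(3))
    m=(abs(P[...,2]-.19)<.004)&(c["range_z"]>0)
    q=P[m];print(len(q),q.min(0),q.max(0))
E
```

```text
{'time_s': 0.0, 'qpos': array([-1.28360305e+00,  3.00461478e-01,  1.52159029e+00, -3.15443752e-05,
        1.32072396e+00, -6.66248274e-02]), 'joint_vel': array([-0.00130849, -0.00189422,  0.00136573, -0.00086477, -0.00141561,
       -0.00089845]), 'tau': array([ 1.40799177e-03, -5.31808341e+01, -3.52728868e+01,  7.08673079e-02,
        2.44989916e-02, -8.32584715e-05]), 'ee_pos': array([ 0.19046396, -0.5156765 ,  0.20488772]), 'eef_rot': array([-3.14041017e+00, -4.82778787e-05,  3.53825900e-01]), 'force': array([-0.15363929,  0.01841492, -0.20820075]), 'moment': array([ 0.05708003,  0.01293913, -0.01439502]), 'grip_force': 0.0, 'grip_width': 0.093904152327249}
side [[-0.994, -0.062, 0.09, 0.737], [0.11, -0.604, 0.789, 0.921], [0.005, 0.795, 0.607, 0.787], [0.0, 0.0, 0.0, 1.0]] [[419.0712036081627, 0.0, 322.5666272206121], [0.0, 419.0712036081627, 205.19247128530748], [0.0, 0.0, 1.0]]
rim_centre 0.86 340 158 [ 0.576 -0.068  0.187]
2884 [-0.79298468 -2.12401461  0.1860004 ] [1.65420153 0.13079151 0.1939952 ]
top [[-0.077, 0.976, -0.203, 0.406], [-0.997, -0.076, 0.011, 0.063], [-0.005, 0.203, 0.979, 1.211], [0.0, 0.0, 0.0, 1.0]] [[452.0831749453251, 0.0, 326.4132392818679], [0.0, 452.0831749453251, 204.57725780906867], [0.0, 0.0, 1.0]]
rim_centre 0.92 374 219 [ 0.575 -0.055  0.188]
catch 0.5 358 252 [ 0.504 -0.013  0.174]
catch 0.19 287 247 [0.536 0.155 0.104]
4421 [ 0.20382958 -0.14056937  0.18600032] [0.66195345 0.115845   0.19399082]
```

```bash
cat > m.py <<'E'
from h import *
from scipy.optimize import least_squares
for n in("top","side"):
    c=camera(n);P=pts(c)
    m=(abs(P[...,2]-.19)<.006)&(c["range_z"]>0)&(np.hypot(P[...,0]-.575,P[...,1]+.06)<.115)
    q=P[m];q2=q[:,:2]
    # fit ring: centre maximising count between 60..95
    best=max(((((r:=np.hypot(*(q2-[x,y]).T))<.0955)&(r>.0595)).sum(),x,y) for x in np.arange(.55,.6,.002) for y in np.arange(-.09,-.03,.002))
    S=[(x,y) for x in np.arange(.55,.6,.001) for y in np.arange(-.09,-.03,.001) if (((r:=np.hypot(*(q2-[x,y]).T))<.0955)&(r>.0595)).sum()>=best[0]-5]
    C=np.mean(S,0);print(n,best,C,"rimz",np.median(q[:,2]))
    d=P[...,:2]-C;r=np.hypot(d[...,0],d[...,1]);a=np.degrees(np.arctan2(-d[...,1],-d[...,0]))
    for t in range(-100,101,10):
        row=[]
        for lo,hi in((.063,.072),(.072,.084),(.084,.092)):
            k=(r>lo)&(r<hi)&(abs(a-t)<5)&(P[...,2]>.1);row.append((round(float(np.median(P[k][:,2]))*1e3,1) if k.any() else None,int(k.sum())))
        print(t,row)
    s=c["image"]
    if n=="top": save("topc",cv2.resize(s[100:340,220:540],None,fx=2.5,fy=2.5))
E
python3 m.py
```

```text
top (np.int64(2878), np.float64(0.5680000000000001), np.float64(-0.04599999999999996)) [ 0.56766667 -0.04533333] rimz 0.18891912863114424
-100 [(189.9, 21), (190.5, 32), (189.4, 20)]
-90 [(189.3, 20), (189.4, 29), (189.6, 25)]
-80 [(189.6, 19), (189.0, 32), (190.4, 24)]
-70 [(189.1, 21), (189.7, 30), (189.2, 21)]
-60 [(188.9, 21), (189.5, 32), (189.8, 24)]
-50 [(189.8, 21), (189.5, 30), (190.4, 24)]
-40 [(176.6, 26), (177.0, 31), (180.7, 24)]
-30 [(174.4, 24), (176.1, 30), (178.5, 25)]
-20 [(174.2, 23), (175.4, 29), (179.0, 25)]
-10 [(173.5, 25), (175.7, 29), (179.3, 23)]
0 [(188.1, 26), (188.8, 37), (188.3, 24)]
10 [(189.9, 22), (189.7, 32), (189.6, 25)]
20 [(189.4, 19), (189.9, 32), (190.0, 26)]
30 [(190.1, 22), (189.1, 30), (189.8, 25)]
40 [(189.8, 21), (189.6, 34), (189.8, 24)]
50 [(190.5, 22), (189.9, 31), (189.5, 23)]
60 [(189.0, 20), (189.8, 30), (190.3, 24)]
70 [(189.5, 20), (190.0, 32), (189.8, 20)]
80 [(189.8, 21), (189.0, 32), (189.3, 26)]
90 [(189.5, 20), (189.5, 29), (189.7, 22)]
100 [(190.2, 18), (189.5, 30), (189.8, 22)]
side (np.int64(1220), np.float64(0.5680000000000
[... 276 characters left out ...]
8.9, 10), (189.1, 10), (131.5, 75)]
-50 [(189.4, 8), (189.1, 12), (130.5, 58)]
-40 [(188.6, 5), (188.5, 8), (122.4, 42)]
-30 [(183.5, 4), (176.6, 1), (127.5, 27)]
-20 [(172.9, 4), (175.4, 9), (158.4, 24)]
-10 [(172.3, 8), (174.5, 12), (177.4, 12)]
0 [(181.6, 19), (183.3, 30), (186.1, 17)]
10 [(188.7, 8), (189.0, 10), (188.7, 8)]
20 [(187.6, 7), (188.7, 11), (189.0, 9)]
30 [(188.5, 8), (188.9, 9), (188.8, 9)]
40 [(189.1, 6), (188.6, 11), (188.8, 6)]
50 [(188.5, 9), (189.1, 7), (188.7, 10)]
60 [(189.0, 10), (188.3, 6), (188.7, 9)]
70 [(188.8, 7), (188.7, 13), (189.3, 7)]
80 [(189.3, 7), (188.2, 10), (189.2, 5)]
90 [(188.8, 10), (188.8, 10), (189.0, 8)]
100 [(188.2, 8), (189.0, 12), (188.8, 8)]
```

View pics/top0.png

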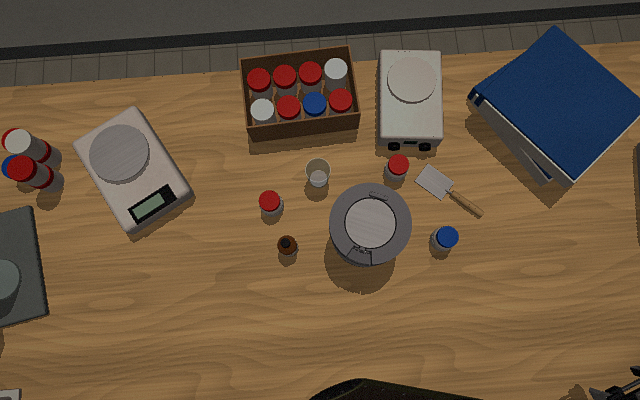

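View pics/side0.png

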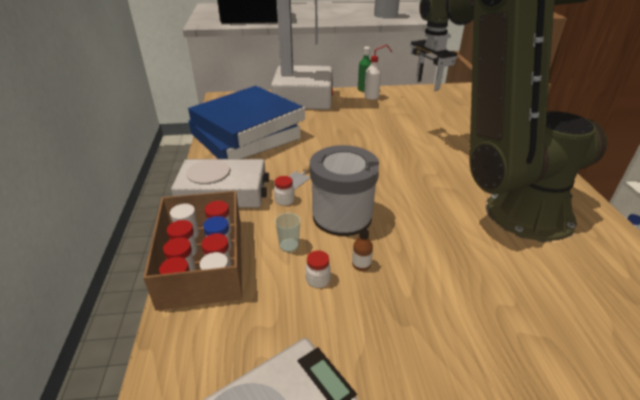

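View pics/topc.png

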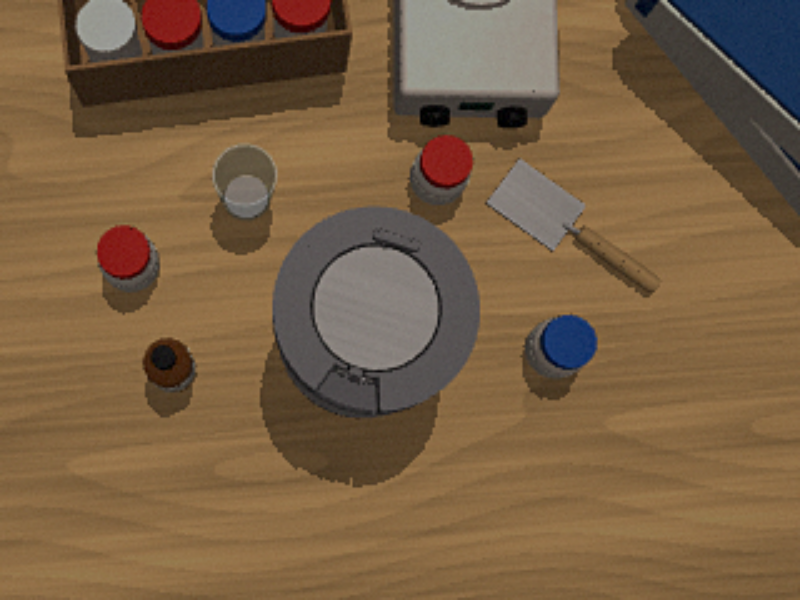

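```bash
cat > m2.py <<'E'
from h import *
for n in("top","side"):
    c=camera(n);P=pts(c)
    m=(abs(P[...,2]-.189)<.006)&(c["range_z"]>0)&(np.hypot(P[...,0]-.575,P[...,1]+.06)<.115)
    (x,y),r=cv2.minEnclosingCircle((P[m][:,:2]*1000).astype(np.float32));print(n,x,y,r)
    C=np.array([x,y])/1e3
    d=P[...,:2]-C;r=np.hypot(d[...,0],d[...,1]);a=np.degrees(np.arctan2(-d[...,1],-d[...,0]))
    for t in range(-70,71,4):
        row=[]
        for lo,hi in((.066,.074),(.074,.084),(.084,.092)):
            k=(r>lo)&(r<hi)&(abs(a-t)<3)&(P[...,2]>.15);row.append(round(float(np.median(P[k][:,2]))*1e3,1) if k.any() else None)
        if row[1] and row[1]<185:print(t,row)
    for l in("rim_centre","rim_front"):
        for e in spot_point(l,c)[:1]:
            uv=np.array(e["at"])*[640,400];W=c["world_from_camera"];K=c["K"]
            ray=W[:3,:3]@[(uv[0]-K[0,2])/K[0,0],-(uv[1]-K[1,2])/K[1,1],-1];o=W[:3,3]
            print(l,e["p"],o+ray*(.19-o[2])/ray[2])
E
python3 m2.py
```

```text
top 568.2149658203125 -45.204322814941406 95.3405532836914
-38 [172.3, 174.2, 178.3]
-34 [171.6, 176.3, 177.7]
-30 [172.1, 177.1, 178.4]
-26 [173.1, 177.0, 179.0]
-22 [174.1, 175.7, 178.4]
-18 [173.8, 176.4, 178.8]
-14 [171.9, 176.6, 178.9]
-10 [173.4, 176.2, 178.9]
-6 [174.5, 175.9, 179.1]
rim_centre 0.69 [ 0.57006835 -0.05304545  0.19      ]
rim_front 0.58 [ 0.48121827 -0.04631152  0.19      ]
side 570.4521484375 -42.62150573730469 97.63390350341797
-26 [183.9, 175.8, 177.7]
-22 [173.4, 174.7, 177.6]
-18 [174.6, 175.1, 178.0]
-14 [171.6, 175.2, 177.2]
-10 [172.3, 174.8, 178.6]
-6 [178.1, 181.6, 180.9]
-2 [182.1, 183.5, 184.0]
rim_centre 0.7 [ 0.56932389 -0.05108071  0.19      ]
rim_front 0.95 [ 0.4746982 -0.0450855  0.19     ]
```

The top picture shows the bin centred near (370,223), with its groove at about (360,255). The side picture shows the rim near (343,165). The depth fit puts the bin axis at about (0.568, -0.045) with the rim at 0.19, both as expected. The groove's middle is about 22° from -x towards +y. I'll touch the rim about 34° to the right of that and slide over.

jog_arm:
  rows:
    - [[0,0,-0.005],7.05,0]
    - [[0,0,-0.005],7.05,0]
    - [[0,0,-0.005],7.05,0]
    - [[0,0,-0.005],7.05,0]
    - [[0,0,-0.005],7.05,0]
    - [[0,0,0],7.05,0]
    - [[0,0,0],0,0]
    - [[0.005,-0.025,0],0,0]
    - [[0.005,-0.025,0],0,0]
    - [[0.005,-0.025,0],0,0]
    - [[0.005,-0.025,0],0,0]
    - [[0,0,0],0,0]
  squeeze: 5

```text
time_s: 1.8
ee_pos: [0.2483, -0.4282, 0.2306]
eef_rot: [-3.141, -0.0, -0.377]
force: [-0.2, 0.4, 0.9]
grip_width: 0.0176
grip_force: 0.0
```

jog_arm:
  rows:
    - [[0.007,-0.035,0],0,0]
    - [[0.007,-0.035,0],0,0]
    - [[0.007,-0.035,0],0,0]
    - [[0.007,-0.035,0],0,0]
    - [[0.007,-0.035,0],0,0]
    - [[0.007,-0.035,0],0,0]
    - [[0.007,-0.035,0],0,0]
    - [[0.007,-0.035,0],0,0]
    - [[0.007,-0.035,0],0,0]
    - [[0.007,-0.035,0],0,0]
    - [[0,0,0],0,0]
    - [[0,0,0],0,0]

```text
time_s: 2.8
ee_pos: [0.4432, -0.1317, 0.2302]
eef_rot: [3.141, 0.0, -0.378]
force: [0.5, -0.3, -0.5]
grip_width: 0.0003
grip_force: 0.0
```

jog_arm:
  rows:
    - [[0.003,-0.026,0],0,0]
    - [[0.003,-0.026,0],0,0]
    - [[0.003,-0.025,0],0,0]
    - [[0,0,0.01],0,0]
    - [[0,0,0.01],0,0]
    - [[0,0,0.01],0,0]
    - [[0,0,0.005],0,0]
    - [[0,0,0],0,0]
    - [[0,0,0],0,0]

```text
time_s: 3.55
ee_pos: [0.4797, -0.0653, 0.1953]
eef_rot: [3.141, 0.0, -0.385]
force: [0.4, -0.3, 0.4]
grip_width: 0.0004
grip_force: 0.0
```

```bash
python3 -c "
from h import *
o=get_obs();print(o['ee_pos'],o['force'])
c=camera('top');save('t1',cv2.resize(c['image'][140:310,270:480],None,fx=3,fy=3))"
```

```text
[ 0.47971247 -0.06525084  0.19534033] [ 0.37642596 -0.27987801  0.36403772]
```

View pics/t1.png

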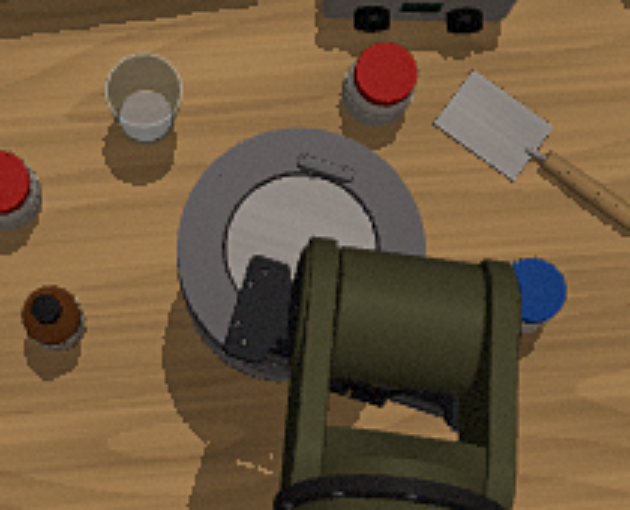

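The hand is over the near rim, and its gripper body hides the groove area at about (250,310). Nothing has been disturbed. I'll lower it to touch the rim.

jog_arm:
  rows:
    - [[0,0,0.002],0,0]
    - [[0,0,0.002],0,0]
    - [[0,0,0.001],0,0]
    - [[0,0,0.0005],0,0]
    - [[0,0,0],0,0]

```text
time_s: 4.02
ee_pos: [0.48, -0.0646, 0.1902]
eef_rot: [3.142, -0.0, -0.384]
force: [-1.4, 0.2, 2.9]
grip_width: 0.0002
grip_force: 1.6
```

jog_arm:
  rows:
    - [[0,0,0.0003],0,0]
    - [[0,0,0],0,0]
    - [[0,0,0],0,0]
    - [[0,0,0],0,0]
    - [[0,0,0],0,0]

```text
time_s: 4.43
ee_pos: [0.48, -0.0646, 0.1902]
eef_rot: [3.141, -0.001, -0.384]
force: [-2.9, -0.4, 7.9]
grip_width: 0.0004
grip_force: 3.5
```

jog_arm:
  rows:
    - [[-0.0015,-0.0031,-0.0001],0,0]
    - [[-0.0015,-0.0031,0],0,0]
    - [[-0.0015,-0.0031,0],0,0]
    - [[-0.0015,-0.0031,0],0,0]
    - [[0,0,0],0,0]

```text
time_s: 4.85
ee_pos: [0.4794, -0.0504, 0.1902]
eef_rot: [-3.142, -0.001, -0.384]
force: [-0.7, 1.0, 5.7]
grip_width: 0.0008
grip_force: 2.9
```

jog_arm:
  rows:
    - [[-0.0015,-0.0031,0],0,0]
    - [[-0.0015,-0.0031,0],0,0]
    - [[-0.0015,-0.0031,0],0,0]
    - [[-0.0015,-0.0031,0],0,0]
    - [[0,0,0],0,0]

```text
time_s: 5.27
ee_pos: [0.4784, -0.0366, 0.1901]
eef_rot: [-3.141, -0.001, -0.384]
force: [0.6, 0.4, 5.2]
grip_width: -0.0001
grip_force: 2.7
```

jog_arm:
  rows:
    - [[-0.0005,-0.0033,0],0,0]
    - [[-0.0005,-0.0033,0],0,0]
    - [[-0.0005,-0.0033,0],0,0]
    - [[-0.0005,-0.0033,0],0,0]
    - [[0,0,0],0,0]

```text
time_s: 5.68
ee_pos: [0.4813, -0.0234, 0.1895]
eef_rot: [-3.141, 0.001, -0.384]
force: [-0.5, -0.8, -0.1]
grip_width: 0.0007
grip_force: 0.0
```

jog_arm:
  rows:
    - [[-0.0005,-0.0033,0],0,0]
    - [[-0.0005,-0.0033,0],0,0]
    - [[-0.0005,-0.0033,0],0,0]
    - [[-0.0005,-0.0033,0],0,0]
    - [[0,0,0],0,0]

```text
time_s: 6.1
ee_pos: [0.4844, -0.0105, 0.1897]
eef_rot: [-3.142, 0.0, -0.384]
force: [-0.5, -0.1, -0.2]
grip_width: 0.0006
grip_force: 0.0
```

The force drops to zero inside the groove, where the measurement put it. I'll press the catch.

jog_arm:
  rows:
    - [[0,0,0.003],0,0]
    - [[0,0,0.003],0,0]
    - [[0,0,0.002],0,0]
    - [[0,0,0.002],0,0]
    - [[0,0,0.001],0,0]
    - [[0,0,0.001],0,0]
    - [[0,0,0.001],0,0]
    - [[0,0,0.001],0,0]
    - [[0,0,0],0,0]

```text
time_s: 6.85
ee_pos: [0.4843, -0.0111, 0.1756]
eef_rot: [3.142, 0.0, -0.385]
force: [0.3, 0.6, 0.8]
grip_width: 0.0005
grip_force: 0.6
```

jog_arm:
  rows:
    - [[0,0,0.001],0,0]
    - [[0,0,0.001],0,0]
    - [[0,0,0.001],0,0]
    - [[0,0,0],0,0]
    - [[0,0,0],0,0]

```text
time_s: 7.27
ee_pos: [0.4843, -0.011, 0.1728]
eef_rot: [-3.142, 0.0, -0.384]
force: [-2.0, 1.2, 3.3]
grip_width: 0.0006
grip_force: 1.6
```

jog_arm:
  rows:
    - [[0,0,0.001],0,0]
    - [[0,0,0],0,0]

```text
time_s: 7.43
ee_pos: [0.4844, -0.0111, 0.1717]
eef_rot: [-3.142, -0.0, -0.384]
force: [-2.2, 0.0, 5.1]
grip_width: 0.0007
grip_force: 2.1
```

jog_arm:
  rows:
    - [[0,0,-0.008],0,0]
    - [[0,0,-0.012],0,0]
    - [[-0.02,0,-0.015],0,0]
    - [[-0.03,0,-0.01],0,0]
    - [[-0.03,0,0],0,0]
    - [[-0.03,0,0],0,0]
    - [[-0.02,0,0],0,0]
    - [[0,0,0],0,0]
    - [[0,0,0],0,0]
    - [[0,0,0],0,0]
    - [[0,0,0],0,0]
    - [[0,0,0],0,0]

```text
time_s: 8.43
ee_pos: [0.3643, 0.0374, 0.2166]
eef_rot: [3.141, 0.0, -0.385]
force: [-0.0, -0.2, -0.5]
grip_width: 0.0001
grip_force: 0.0
```

jog_arm:
  rows:
    - [[0,0,0],0,0]
    - [[0,0,0],0,0]
    - [[0,0,0],0,0]
    - [[0,0,0],0,0]
    - [[0,0,0],0,0]
    - [[0,0,0],0,0]
    - [[0,0,0],0,0]
    - [[0,0,0],0,0]
    - [[0,0,0],0,0]
    - [[0,0,0],0,0]
    - [[0,0,0],0,0]
    - [[0,0,0],0,0]

```text
time_s: 9.43
ee_pos: [0.3638, 0.0377, 0.2168]
eef_rot: [-3.142, -0.0, -0.384]
force: [-0.6, -0.7, -0.2]
grip_width: 0.0004
grip_force: 0.0
```

jog_arm:
  rows:
    - [[0,0,0],0,0]
    - [[0,0,0],0,0]
    - [[0,0,0],0,0]
    - [[0,0,0],0,0]
    - [[0,0,0],0,0]
    - [[0,0,0],0,0]
    - [[0,0,0],0,0]
    - [[0,0,0],0,0]
    - [[0,0,0],0,0]
    - [[0,0,0],0,0]
    - [[0,0,0],0,0]
    - [[0,0,0],0,0]

```text
time_s: 10.43
ee_pos: [0.3638, 0.0377, 0.2167]
eef_rot: [3.142, 0.0, -0.384]
force: [-0.7, 0.0, -0.9]
grip_width: 0.0003
grip_force: 0.0
```

```bash
python3 -c "
from h import *
c=camera('side');save('s2',c['image'])
P=pts(c);m=(np.hypot(P[...,0]-.6,P[...,1]+.05)<.1)&(c['range_z']>0);print(P[m][:,2].max())"
```

```text
0.3019869668454492
```

View pics/s2.png

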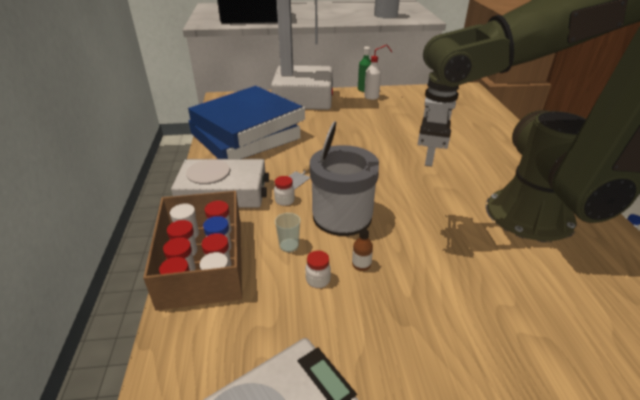

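The lid stands open at about (330,140), its top edge 112 mm above the rim (about 1.35 rad). The hand is clear of the bin and the bystanders haven't moved.

```bash
python3 -c "
from station import *
print(hand_in())"
```

```text
the job is handed in; nothing more can be done
None
```

I slid the fingertip along the rim to the groove and pressed the catch. The lid sprang fully open and the hand is clear, with the jars, bottle, beaker and spatula looking undisturbed. The job is handed in, but the hand-in returned no verdict.

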